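Power up the inspection bench in order

ROBOT

A 7-joint arm with a two-finger parallel gripper is mounted at the origin on the work surface. World frame = base frame: x ahead of the robot, y to its left, z up, the work surface at z = 0. Lengths are in m, angles in rad, forces in N, time in s.
With the tool pointing down it reaches from about 0.425 to 0.925 m from the base axis. Payload 6.8 kg.
Tool frame: the origin (TCP) lies on the centre line of the jaws, within the pads' length; the fingertips stand 19 mm ahead of it and the grasp point (between the pads) is the TCP (tcp_to_tips is the distance from the TCP to the fingertips, in m); x points along the fingers, y is the direction in which the jaws open and shut, and the axes are right-handed (so a half turn about x gives the same grasp; the last joint's range is limited). The gripper opens to 85 mm and grips with 20 to 120 N. Pads are 22 mm wide; open, the fingers measure 114 mm over their backs; the gripper's body (76 mm by 85 mm) begins 54 mm behind the grasp point. The pads swing forward as they close: fully open they stand 13 mm farther back than shut.
Start: joints at [1.219, 0.477, 0.022, 1.555, -0.011, 1.109, -0.083], TCP at [0.163, -0.655, 0.23] pointing down, gripper open.
Joint ranges: [-2.96, 2.96], [-0.34, 2.1], [-1.41, 1.46], [0.24, 2.44], [-1.37, 4.51], [0.17, 1.92], [-2.96, 2.96]. Speed limits (rad/s): [2.39, 2.39, 3.14, 3.14, 3.14, 3.14, 3.14].

INTERFACE

Orientations are given as a unit quaternion [w, x, y, z].
In Python, from station import get_obs, read_camera, hand_in, spot_in, cut_out, tcp_to_tips gives the robot as it stands.
- The arm moves only by the shell command python3 -m jog 'ROWS' [FORCE]. ROWS is JSON, a list of rows, each an object of numbers: "gripper": the closure, from 0 (fully open) to 1 (shut); "dx", "dy", "dz": the shift along the world's x, y, z in m; "rx", "ry", "rz": the turn, a rotation vector about the world's x, y, z in degrees. In form: [{"gripper": .., "dx": .., "dy": .., "dz": .., "rx": .., "ry": .., "rz": ..}, ...]. A call has 1 to 10 rows; each row is the pose to reach, as a shift and turn from the pose commanded when the call began; what a row does not reach only later rows make up. A row lasts 1/10 s, in which the tool goes at most 50 mm and 8.59 degrees, less where a joint would pass 70% of its speed; a pose out of reach is approached as far as the arm can. A call with a gripper value outside its range is refused whole. The fingers move at their own pace and stop on an object; FORCE is the grip in N (left out, the last holds). Time passes only in rows, so rows that repeat a pose let the fingers close. It gives the time, the measured TCP pose, the force and the opening at its end, in the units of the state.
- get_obs(): the state, without advancing time (a new reading comes with each control period).
- read_camera(name): name is "scene" or "side" or "wrist"; returns a dict with "pixels" (384x512x3 uint8, blue, green, red), "range_z" (384x512 float32, m along the optical axis (not along the pixel's ray), 0 where there is no reading), "camera_matrix" (3x3 intrinsics, pixels), "cam_to_world" (4x4, takes a point from camera to world coordinates). Camera axes: x right, y down, z forward; pixel columns grow to the right and rows downward; lengths in m; the calibration is good to about 2 mm. A picture is of the moment at which its call begins.
- hand_in(): hands the job in, once; it reports no verdict.
Trained networks look in the newest picture that a camera, given by its name, has taken for a name from the list of things; names that differ only in an ending like _2 or _b are one class to them, and where a whole thing is asked for, a point or a joint stands for the part that bears it (a point fixed in the world has none). Each returns a list of dicts, best first, with "conf" (0 to 1); they miss things now and then, are a little off and sometimes report something else, mostly with a low value. They report only what shows in the picture. A call takes as long as a camera call. They do not tell look-alikes from the thing itself.
- spot_in(camera, label): "box" ([centre column, centre row, width, height] in pixels, round what is visible of it).
- cut_out(camera, label): "mask" (384x512 bool, what is visible of it) and "box" ([centre column, centre row, width, height] in pixels, round what is visible of it).
The state is a dict: "t": time; "q": joint angles; "joint_vel": joint speeds; "joint_torque": joint torques, N m; "eef_pos": TCP position; "tool_rot": TCP orientation; "contact_force": force on the tool from outside, world axes, zero at the start; "torque": the same for the moment, N m; "gripper_width": opening from 0.0 (shut) to 1.0 (fully open).
Only numpy, scipy, OpenCV 4.12 (cv2) and the standard library are available. Lean on these libraries where they do the work, as an engineer would, in place of code of your own. Each camera call takes 0.05 s, during which the arm holds its last target. There are 200 camera calls.

TASK

Switch on the inspection bench: with the fingertips, lightly press in the red key, then the yellow key, then the blue key, each about half way and never slammed on its stop; they stay in by themselves. Leave the green key out, pick nothing up, and do not shift the boxes or disturb anything else on the bench.

Things in the scene. Friction and masses are not known exactly. Their poses are not given: they have to be found in the camera images.
- red_key (a joint): Push key of the red cap: how far it is pushed in, in m. 0 = out (start), 0.020 = hard stop. It is switched on at 0.006 or more: press it about 0.006 to 0.018, without banging it on its stop. The cap slides straight down; it resists with about 3.8 N at first, rising evenly to about 7.2 N at 0.020, and stays where it is left. More than 30 N on it is rough.
- red_top (a point): Centre of the top face of the red round cap (26 mm across), which faces up and moves down with it. Out, the cap stands 24 mm above its dark 38 mm collar; at the stop, 4 mm. It sits on the white power block, collar top 44 mm above the bench: the cap top is 68 mm above the bench when out. Red and green swap ends of the block, 110 mm apart.
- yellow_key (a joint): Push key of the yellow cap: how far it is pushed in, in m. 0 = out (start), 0.020 = hard stop. It is switched on at 0.006 or more: press it about 0.006 to 0.018, without banging it on its stop. The cap slides straight down; it resists with about 3.8 N at first, rising evenly to about 7.2 N at 0.020, and stays where it is left. More than 30 N on it is rough.
- yellow_top (a point): Centre of the top face of the yellow round cap (26 mm across), which faces up and moves down with it. Out, the cap stands 24 mm above its dark 38 mm collar; at the stop, 4 mm. It is in the middle of the grey lamp box; cap top 78 mm above the bench when out.
- blue_key (a joint): Push key of the blue cap: how far it is pushed in, in m. 0 = out (start), 0.020 = hard stop. It is switched on at 0.006 or more: press it about 0.006 to 0.018, without banging it on its stop. The cap slides straight down; it resists with about 3.8 N at first, rising evenly to about 7.2 N at 0.020, and stays where it is left. More than 30 N on it is rough.
- blue_top (a point): Centre of the top face of the blue round cap (26 mm across), which faces up and moves down with it. Out, the cap stands 24 mm above its dark 38 mm collar; at the stop, 4 mm. It is in the middle of the black extractor box; cap top 88 mm above the bench when out.
- green_key (a joint): Push key of the green cap: how far it is pushed in, in m. 0 = out (start), 0.020 = hard stop. It is switched on at 0.006 or more: press it about 0.006 to 0.018, without banging it on its stop. The cap slides straight down; it resists with about 3.8 N at first, rising evenly to about 7.2 N at 0.020, and stays where it is left. More than 30 N on it is rough.
- green_top (a point): Centre of the top face of the green round cap (26 mm across), which faces up and moves down with it. Out, the cap stands 24 mm above its dark 38 mm collar; at the stop, 4 mm. It is on the white power block, 110 mm from red, top also 68 mm above the bench; it must stay out.
- power_block: White bench power block, 80 x 180 x 40 mm (x, y, z), screwed down, with 2 sockets between its red and green keys. Origin: centre of its underside, z up.
- lamp_box: Grey lamp controller, 90 x 100 x 50 mm, about 0.9 kg on rubber feet, loose; yellow key in the middle of its top. Origin: centre of its underside, z up.
- extractor_box: Black extractor controller, 100 x 110 x 60 mm, about 0.95 kg on rubber feet, loose; blue key in the middle of its top. Origin: centre of its underside, z up.
- circuit_board: Bystander: green printed circuit board, 60 x 85 x 4 mm with parts up to 14 mm high, lying on the mat.
- solder_spool: Bystander: orange spool, 54 mm across, 38 mm high, standing on end.
- flux_bottle: Bystander: small amber bottle with a white cap, 40 mm across, 85 mm high.
- tip_pot: Bystander: dark steel open pot, 64 mm across, 45 mm high.
- screwdriver: Bystander: screwdriver lying flat, 170 mm long.
- parts_tray: Bystander: blue plastic tray with compartments, 100 x 140 x 28 mm.
Not all that is in view belongs to the job. Leave any brown or turquoise look-alike of the lamp_box alone.

How it is judged:
By the outcome, as a careful person would: the job done as asked, in the order asked, and still so for the second after the job is handed in, with the robot touching nothing.
It also fails if it takes over 51 s, if anything falls off the work surface, if the arm or the gripper's body presses on something with over 40 N, if the wrist force passes 120 N, or if a joint passes its speed limit or range.

## Working session

There is one attempt and no reset: what is moved stays moved. The work goes in short steps, Python scripts to look and compute and a shell command to move; the robot and the scene stay as the last step left them, time stands still between calls to the robot, and variables do not carry over. Pictures are saved under pics/ and viewed, about 8 in all and at most 12, crops included, and the job is handed in when it is done.

```bash
mkdir -p pics
cat > h.py <<'E'
import numpy as np,cv2
from station import *
def world(c,u,v,z=None):
    K=c["camera_matrix"];z=c["range_z"][int(v),int(u)] if z is None else z
    p=np.array([(u-K[0,2])*z/K[0,0],(v-K[1,2])*z/K[1,1],z,1])
    return (c["cam_to_world"]@p)[:3]
def cloud(c,m):
    v,u=np.nonzero(m&(c["range_z"]>0));return np.array([world(c,a,b) for a,b in zip(u,v)])
E
python3 - <<'E'
from h import *
ims=[]
for n in("scene","side"):
    c=read_camera(n);cv2.imwrite(f"pics/{n}0.png",cv2.resize(c["pixels"],(800,600)))
    for l in("red_top","yellow_top","blue_top","green_top","lamp_box","extractor_box","power_block"):
        for r in cut_out(n,l)[:3]:
            P=cloud(c,r["mask"])
            if len(P):
                t=P[P[:,2]>np.percentile(P[:,2],90)-.004]
                print(n,l,round(r["conf"],2),np.round(r["box"]),np.round(np.median(t,0),3))
o=get_obs();print(o["t"],o["eef_pos"],o["tool_rot"],o["contact_force"],tcp_to_tips)
E
```

```text
scene red_top 0.64 [196. 285.   8.  10.] [ 0.54  -0.332  0.071]
scene yellow_top 0.52 [307. 119.  10.   3.] [0.34  0.574 0.081]
scene yellow_top 0.4 [338. 146.   6.   9.] [0.529 0.524 0.079]
scene green_top 0.24 [349. 191.  18.  18.] [0.698 0.366 0.046]
scene lamp_box 0.95 [307. 126.  25.  22.] [0.342 0.571 0.058]
scene lamp_box 0.87 [337. 148.  32.  23.] [0.532 0.517 0.057]
scene lamp_box 0.8 [239. 141.  22.  24.] [0.181 0.297 0.056]
scene power_block 0.63 [204. 277.  37.  57.] [ 0.525 -0.283  0.043]
side yellow_top 0.6 [238. 159.   3.   9.] [0.469 0.324 0.077]
side blue_top 0.63 [302. 219.   5.   7.] [ 0.557 -0.048  0.087]
side green_top 0.31 [303. 218.   9.   7.] [ 0.557 -0.047  0.087]
side lamp_box 0.98 [190. 141.  34.  23.] [0.337 0.57  0.051]
side lamp_box 0.94 [266. 192.  39.  31.] [0.515 0.149 0.05 ]
side lamp_box 0.93 [235. 169.  31.  28.] [0.465 0.316 0.051]
side extractor_box 0.98 [304. 230.  43.  46.] [ 0.553 -0.056  0.06 ]
side power_block 0.95 [331. 299.  72.  74.] [ 0.52  -0.285  0.039]
side power_block 0.69 [238. 169.  28.  25.] [0.465 0.316 0.051]
0.8 [ 0.16292656 -0.65506948  0.23022549] [ 0.08597252  0.70186944  0.0859389  -0.70185649] [ 0.54935517 -0.01529008  0.61009437] 0.019
```

View pics/scene0.png

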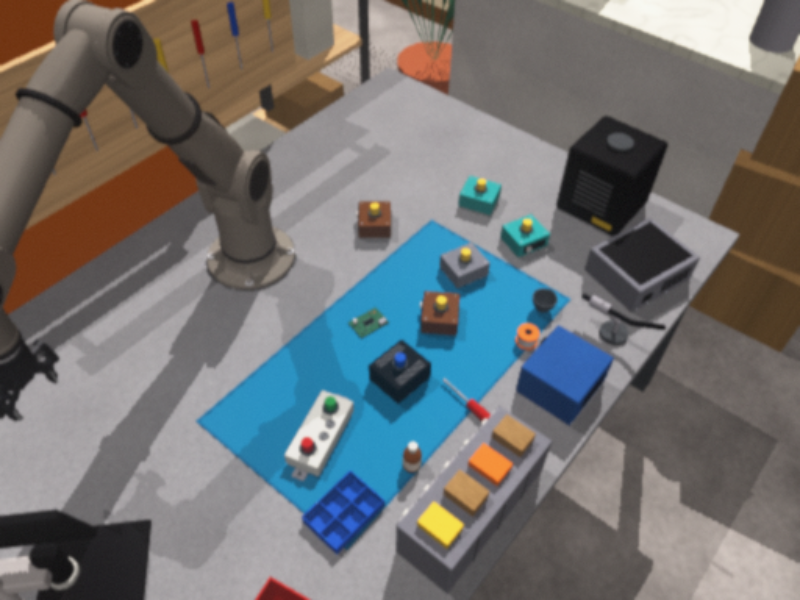

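View pics/side0.png

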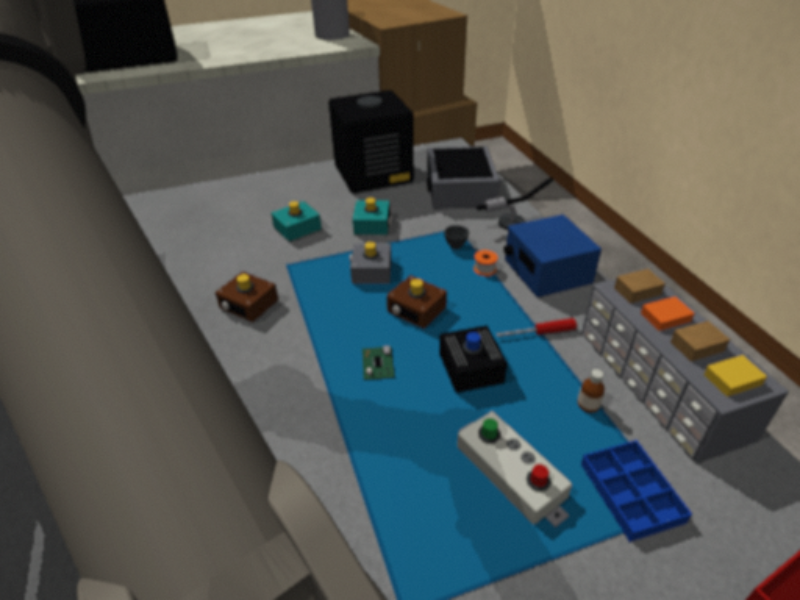

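The scene view shows (800x600 pixels) red at (307,445) and green at (330,405) on the white block, and blue at (400,368) on the black box. There are five yellow-capped boxes: grey (465,262), brown (440,310) and (375,218), turquoise (480,195) and (527,232). Only the grey one fits the lamp_box, and I'll confirm it in a crop while measuring the caps.

```bash
cat >> h.py <<'E'
HUE={"red":(172,8),"yellow":(20,34),"blue":(108,130),"green":(45,85)}
TOP={"red":.068,"green":.068,"yellow":.078,"blue":.088}
def cap(n,c,k,xy,r=.03):
    K=c["camera_matrix"];R=c["range_z"]
    v,u=np.indices(R.shape);P=np.stack([(u-K[0,2])*R/K[0,0],(v-K[1,2])*R/K[1,1],R,np.ones_like(R)],-1)@c["cam_to_world"].T
    h=cv2.cvtColor(c["pixels"],cv2.COLOR_BGR2HSV);a,b=HUE[k]
    H=h[...,0];hm=((H>=a)&(H<=b)) if a<b else ((H>=a)|(H<=b))
    m=hm&(h[...,1]>120)&(h[...,2]>50)&(R>0)&(np.hypot(P[...,0]-xy[0],P[...,1]-xy[1])<r)&(P[...,2]>TOP[k]-.03)
    if m.sum()<4:print(n,k,"none");return
    Q=P[m][:,:3];zt=np.percentile(Q[:,2],90);T=Q[Q[:,2]>zt-.006];uv=np.array([u[m].mean(),v[m].mean()])
    print(n,k,m.sum(),"uv",uv.round(1),"all-mid",((Q.max(0)+Q.min(0))/2).round(4),"topmean",T.mean(0).round(4),"z90",zt.round(4))
E
python3 - <<'E'
from h import *
for n in("scene","side"):
    c=read_camera(n)
    for k,xy in dict(red=(.54,-.332),green=(.51,-.235),blue=(.555,-.05),yellow=(.467,.322)).items(): cap(n,c,k,xy)
    if n=="side": cv2.imwrite("pics/crop.png",cv2.resize(c["pixels"][130:250,170:340],None,fx=4.5,fy=4.5,interpolation=cv2.INTER_CUBIC))
E
```

```text
scene red 52 uv [196.2 284.1] all-mid [ 0.5408 -0.3339  0.0616] topmean [ 0.5397 -0.3328  0.0698] z90 0.0723
scene green 44 uv [211.2 258.4] all-mid [ 0.5103 -0.2294  0.0593] topmean [ 0.5096 -0.2294  0.0703] z90 0.0717
scene blue 69 uv [255.8 229.9] all-mid [ 0.5576 -0.043   0.0787] topmean [ 0.5587 -0.0494  0.0902] z90 0.0916
scene yellow 40 uv [297.6 162.4] all-mid [0.4708 0.3258 0.0664] topmean [0.4709 0.3243 0.0791] z90 0.0809
side red 130 uv [344.9 304.1] all-mid [ 0.537  -0.3302  0.0549] topmean [ 0.537  -0.3308  0.0668] z90 0.0682
side green 74 uv [313.4 273.3] all-mid [ 0.5046 -0.2266  0.0611] topmean [ 0.5046 -0.227   0.0667] z90 0.0683
side blue 89 uv [302.4 218.3] all-mid [ 0.5565 -0.0414  0.0744] topmean [ 0.5563 -0.0476  0.0865] z90 0.0879
side yellow 49 uv [236.6 159.2] all-mid [0.468  0.3288 0.0684] topmean [0.4677 0.3248 0.0758] z90 0.0772
```

View pics/crop.png

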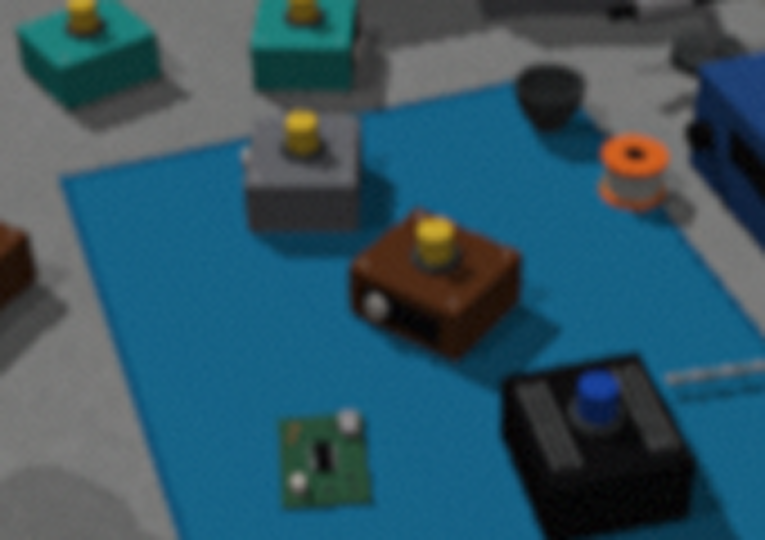

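The crop shows the grey box with its yellow cap at (302,135). The brown look-alike is at (437,240) and the turquoise ones are along the top edge. So my targets are red (.538,-.332), yellow (.469,.3245) and blue (.557,-.049). I'll move above red now, shutting the fingers on the way.

```bash
python3 -m jog '[{"gripper":1,"dx":0.02,"dy":0.017,"dz":0},{"gripper":1,"dx":0.055,"dy":0.047,"dz":0},{"gripper":1,"dx":0.092,"dy":0.079,"dz":0},{"gripper":1,"dx":0.129,"dy":0.111,"dz":0},{"gripper":1,"dx":0.166,"dy":0.143,"dz":0},{"gripper":1,"dx":0.203,"dy":0.175,"dz":0},{"gripper":1,"dx":0.24,"dy":0.207,"dz":0},{"gripper":1,"dx":0.277,"dy":0.239,"dz":0},{"gripper":1,"dx":0.314,"dy":0.271,"dz":0},{"gripper":1,"dx":0.345,"dy":0.297,"dz":0}]' 20
python3 -m jog '[{"gripper":1,"dx":0.02,"dy":0.017,"dz":0},{"gripper":1,"dx":0.03,"dy":0.026,"dz":0},{"gripper":1,"dx":0.03,"dy":0.026,"dz":0},{"gripper":1,"dx":0.03,"dy":0.026,"dz":0},{"gripper":1,"dx":0.03,"dy":0.026,"dz":0}]'
python3 - <<'E'
from h import *
c=read_camera("wrist");cv2.imwrite("pics/w1.png",c["pixels"]);cap("wrist",c,"red",(.538,-.332))
cap("wrist",c,"green",(.507,-.228))
o=get_obs();print(o["eef_pos"],o["contact_force"],o["gripper_width"],o["t"])
E
```

```text
wrist red none
wrist green none
[ 0.16297145 -0.65506444  0.2302216 ] [-0.7627998  -1.061344   -0.48488444] 0.9966955670384542 0.95$[0]: bad value
$[0]: bad value
```

View pics/w1.png

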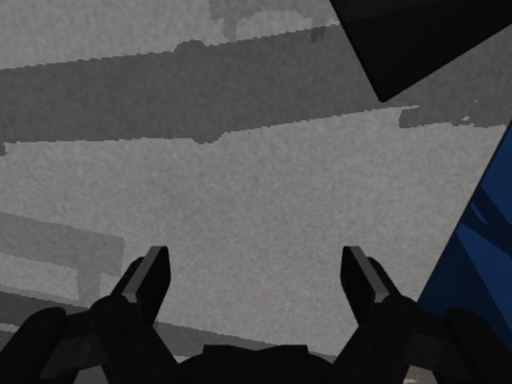

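The move was refused as a "bad value", so the arm is still at the start and the wrist view shows only the open fingers over bare bench. I'll send every key this time.

```bash
python3 -m jog '[{"gripper":1.0,"dx":0.02,"dy":0.017,"dz":0.0,"rx":0.0,"ry":0.0,"rz":0.0}]' 20
```

```text
t: 1.05
eef_pos: [0.1789, -0.64, 0.2301]
tool_rot: [-0.084, -0.701, -0.083, 0.703]
contact_force: [-1.2, 0.5, 0.6]
gripper_width: 0.853
```

```bash
python3 -m jog '[{"gripper":1.0,"dx":0.03,"dy":0.026,"dz":0.0,"rx":0.0,"ry":0.0,"rz":0.0},{"gripper":1.0,"dx":0.065,"dy":0.056,"dz":0.0,"rx":0.0,"ry":0.0,"rz":0.0},{"gripper":1.0,"dx":0.1,"dy":0.086,"dz":0.0,"rx":0.0,"ry":0.0,"rz":0.0},{"gripper":1.0,"dx":0.137,"dy":0.118,"dz":0.0,"rx":0.0,"ry":0.0,"rz":0.0},{"gripper":1.0,"dx":0.174,"dy":0.15,"dz":0.0,"rx":0.0,"ry":0.0,"rz":0.0},{"gripper":1.0,"dx":0.211,"dy":0.182,"dz":0.0,"rx":0.0,"ry":0.0,"rz":0.0},{"gripper":1.0,"dx":0.248,"dy":0.214,"dz":0.0,"rx":0.0,"ry":0.0,"rz":0.0},{"gripper":1.0,"dx":0.285,"dy":0.246,"dz":0.0,"rx":0.0,"ry":0.0,"rz":0.0},{"gripper":1.0,"dx":0.322,"dy":0.278,"dz":0.0,"rx":0.0,"ry":0.0,"rz":0.0},{"gripper":1.0,"dx":0.355,"dy":0.306,"dz":0.0,"rx":0.0,"ry":0.0,"rz":0.0}]'
python3 -m jog '[{"gripper":1.0,"dx":0.0,"dy":0.0,"dz":-0.03,"rx":0.0,"ry":0.0,"rz":0.0},{"gripper":1.0,"dx":0.0,"dy":0.0,"dz":-0.05,"rx":0.0,"ry":0.0,"rz":0.0},{"gripper":1.0,"dx":0.0,"dy":0.0,"dz":-0.05,"rx":0.0,"ry":0.0,"rz":0.0},{"gripper":1.0,"dx":0.0,"dy":0.0,"dz":-0.05,"rx":0.0,"ry":0.0,"rz":0.0}]'
python3 - <<'E'
from h import *
c=read_camera("wrist");cv2.imwrite("pics/w2.png",c["pixels"]);cap("wrist",c,"red",(.538,-.332))
cap("wrist",c,"green",(.507,-.228))
E
```

```text
t: 2.05
eef_pos: [0.5398, -0.3298, 0.2305]
tool_rot: [0.086, 0.702, 0.086, -0.702]
contact_force: [-0.6, -1.1, -0.6]
gripper_width: -0.002
t: 2.45
eef_pos: [0.5379, -0.3324, 0.1805]
tool_rot: [-0.086, -0.702, -0.086, 0.702]
contact_force: [-0.0, -0.3, 0.1]
gripper_width: 0.002
wrist red 750 uv [251.9 176.2] all-mid [ 0.5343 -0.3298  0.0553] topmean [ 0.5402 -0.3299  0.0684] z90 0.0694
wrist green 704 uv [132.1 182.2] all-mid [ 0.5076 -0.2252  0.0593] topmean [ 0.5083 -0.2254  0.0684] z90 0.0693
```

View pics/w2.png

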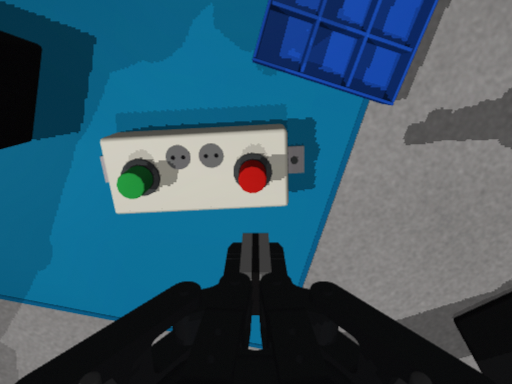

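Wrist view: red cap at (252,177), green at (132,184). The measured red position agrees to about 2 mm. I'll go down to about 6 mm above the cap and then press gently, watching the force.

```bash
python3 -m jog '[{"gripper":1.0,"dx":0.001,"dy":0.001,"dz":-0.03,"rx":0.0,"ry":0.0,"rz":0.0},{"gripper":1.0,"dx":0.001,"dy":0.001,"dz":-0.06,"rx":0.0,"ry":0.0,"rz":0.0},{"gripper":1.0,"dx":0.001,"dy":0.001,"dz":-0.08,"rx":0.0,"ry":0.0,"rz":0.0},{"gripper":1.0,"dx":0.001,"dy":0.001,"dz":-0.087,"rx":0.0,"ry":0.0,"rz":0.0},{"gripper":1.0,"dx":0.001,"dy":0.001,"dz":-0.087,"rx":0.0,"ry":0.0,"rz":0.0},{"gripper":1.0,"dx":0.001,"dy":0.001,"dz":-0.087,"rx":0.0,"ry":0.0,"rz":0.0}]'
python3 -m jog '[{"gripper":1.0,"dx":0.0,"dy":0.0,"dz":-0.003,"rx":0.0,"ry":0.0,"rz":0.0},{"gripper":1.0,"dx":0.0,"dy":0.0,"dz":-0.006,"rx":0.0,"ry":0.0,"rz":0.0},{"gripper":1.0,"dx":0.0,"dy":0.0,"dz":-0.008,"rx":0.0,"ry":0.0,"rz":0.0},{"gripper":1.0,"dx":0.0,"dy":0.0,"dz":-0.01,"rx":0.0,"ry":0.0,"rz":0.0},{"gripper":1.0,"dx":0.0,"dy":0.0,"dz":-0.01,"rx":0.0,"ry":0.0,"rz":0.0}]'
```

```text
t: 3.1
eef_pos: [0.54, -0.3318, 0.0949]
tool_rot: [0.086, 0.703, 0.085, -0.701]
contact_force: [0.2, 0.4, -0.1]
gripper_width: -0.005
t: 3.6
eef_pos: [0.5387, -0.3309, 0.0829]
tool_rot: [-0.086, -0.702, -0.086, 0.702]
contact_force: [-1.1, 0.3, 0.1]
gripper_width: 0.0
```

```bash
python3 -m jog '[{"gripper":1.0,"dx":0.0,"dy":0.0,"dz":-0.0015,"rx":0.0,"ry":0.0,"rz":0.0},{"gripper":1.0,"dx":0.0,"dy":0.0,"dz":-0.003,"rx":0.0,"ry":0.0,"rz":0.0}]'
python3 - <<'E'
from h import *
c=read_camera("side");cap("side",c,"red",(.538,-.332));cap("side",c,"green",(.507,-.228));print(get_obs()["contact_force"])
cv2.imwrite("pics/s3.png",cv2.resize(c["pixels"][230:350,260:420],None,fx=5,fy=5,interpolation=cv2.INTER_CUBIC))
E
```

```text
t: 3.8
eef_pos: [0.5391, -0.3311, 0.0802]
tool_rot: [0.086, 0.702, 0.086, -0.702]
contact_force: [0.1, -0.1, -0.2]
gripper_width: 0.007
side red 116 uv [344.8 305. ] all-mid [ 0.5356 -0.3326  0.0692] topmean [ 0.5339 -0.3343  0.0699] z90 0.069
side green 91 uv [313.1 274.5] all-mid [ 0.5038 -0.2267  0.0586] topmean [ 0.5039 -0.2276  0.0667] z90 0.0679
[ 0.30766902  0.88343594 -0.09858262]
```

View pics/s3.png

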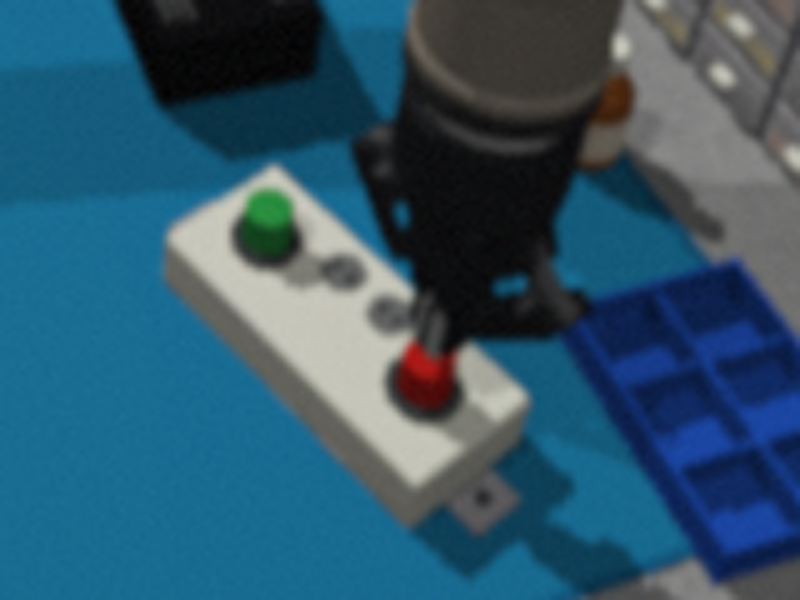

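The side crop shows the red cap at (428,375), apparently still out, with the fingertips just at its top and no force. I'll lower in small steps until I feel contact.

```bash
for i in 1 2 3; do python3 -m jog '[{"gripper":1.0,"dx":0.0,"dy":0.0,"dz":-0.001,"rx":0.0,"ry":0.0,"rz":0.0},{"gripper":1.0,"dx":0.0,"dy":0.0,"dz":-0.002,"rx":0.0,"ry":0.0,"rz":0.0},{"gripper":1.0,"dx":0.0,"dy":0.0,"dz":-0.002,"rx":0.0,"ry":0.0,"rz":0.0}]' | grep -E "t:|eef|force"; python3 -c "
from h import *
print(get_obs()['contact_force'],get_obs()['joint_torque'].round(2) if hasattr(get_obs()['joint_torque'],'round') else '')"
python3 - <<'E'
from h import *
if get_obs()["contact_force"][2]>2.5: print("CONTACT")
E
done
```

```text
t: 4.15
eef_pos: [0.5389, -0.331, 0.0781]
tool_rot: [-0.086, -0.702, -0.086, 0.702]
contact_force: [0.7, -0.8, -0.1]
[ 0.67100769 -0.77215143 -0.12194465] [-1.000e-02 -6.008e+01 -6.100e-01 -2.234e+01  1.000e-02 -2.000e-02
 -0.000e+00]
t: 4.45
eef_pos: [0.5389, -0.331, 0.076]
tool_rot: [-0.086, -0.702, -0.086, 0.702]
contact_force: [-0.2, -0.9, 0.4]
[-0.23237334 -0.85006148  0.35723652] [-1.000e-02 -6.018e+01 -6.100e-01 -2.227e+01  1.000e-02 -3.000e-02
 -0.000e+00]
t: 4.75
eef_pos: [0.5388, -0.331, 0.074]
tool_rot: [-0.086, -0.702, -0.086, 0.702]
contact_force: [-0.7, 0.0, -0.1]
[-0.72659248  0.00349877 -0.13745429] [-0.000e+00 -6.025e+01 -6.000e-01 -2.219e+01  1.000e-02 -3.000e-02
 -0.000e+00]
```

Run:
```python
from h import *
c=read_camera("side");w=read_camera("wrist")
a=cv2.resize(c["pixels"][260:335,300:390],(480,400),interpolation=cv2.INTER_CUBIC)
b=cv2.resize(w["pixels"][150:350,150:350],(400,400))
cv2.imwrite("pics/s4.png",np.hstack([a,b])[:, :800])
for n,k in(("side",c),("wrist",w)):
    cap(n,k,"red",(.538,-.332));cap(n,k,"green",(.507,-.228))
```

```text
side red 99 uv [344.5 305.8] all-mid [ 0.5358 -0.3322  0.0634] topmean [ 0.5332 -0.3352  0.0674] z90 0.0681
side green 91 uv [313.1 274.5] all-mid [ 0.5036 -0.2269  0.0582] topmean [ 0.5038 -0.2273  0.0668] z90 0.0685
wrist red 1222 uv [251.3 222.6] all-mid [ 0.5362 -0.3292  0.0647] topmean [ 0.5459 -0.3276  0.0684] z90 0.0692
wrist green 2076 uv [ 65.9 239.8] all-mid [ 0.5075 -0.225   0.0581] topmean [ 0.5089 -0.2257  0.0683] z90 0.0692
```

View pics/s4.png

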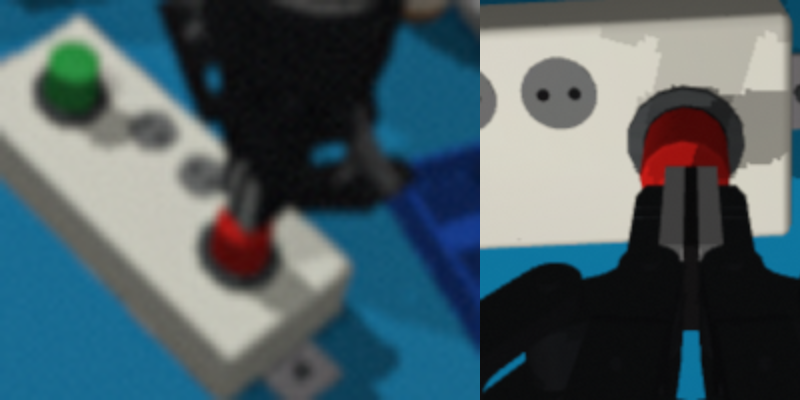

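Red at (240,240) still reads .069 high, the same as green, so the nominal 19 mm tip length looks wrong when shut. I'll measure the real fingertip position from the wrist depth.

Run:
```python
from h import *
c=read_camera("wrist");K=c["camera_matrix"];R=c["range_z"];o=get_obs()
v,u=np.indices(R.shape);P=np.stack([(u-K[0,2])*R/K[0,0],(v-K[1,2])*R/K[1,1],R,np.ones_like(R)],-1)@c["cam_to_world"].T
print(c["cam_to_world"].round(3))
for col in(248,256,264):
  for r in range(205,300,6): print(col,r,P[r,col,:3].round(4),R[r,col].round(3),c["pixels"][r,col])
```

```text
[[ 0.242 -0.917 -0.318  0.621]
 [-0.97  -0.228 -0.079 -0.311]
 [ 0.     0.328 -0.945  0.219]
 [ 0.     0.     0.     1.   ]]
248 205 [ 0.5499 -0.3244  0.0461] 0.187 [10 11 67]
248 211 [ 0.5502 -0.3245  0.0556] 0.178 [ 7 10 75]
248 217 [ 0.55   -0.3247  0.0634] 0.17 [ 6  8 75]
248 223 [ 0.5488 -0.3251  0.0684] 0.166 [ 18  21 163]
248 229 [ 0.5451 -0.326   0.0682] 0.168 [ 16  19 160]
248 235 [ 0.5489 -0.3254  0.0823] 0.153 [62 62 63]
248 241 [ 0.5486 -0.3256  0.0878] 0.148 [62 62 62]
248 247 [ 0.549  -0.3257  0.0942] 0.142 [62 63 63]
248 253 [ 0.5495 -0.3257  0.1   ] 0.136 [63 63 64]
248 259 [ 0.5489 -0.3259  0.104 ] 0.133 [62 63 64]
248 265 [ 0.5489 -0.326   0.1085] 0.128 [63 62 63]
248 271 [ 0.5494 -0.326   0.1135] 0.123 [62 62 63]
248 277 [ 0.5498 -0.326   0.118 ] 0.119 [25 24 24]
248 283 [ 0.5505 -0.3259  0.1227] 0.114 [12 11 11]
248 289 [ 0.5499 -0.3261  0.1254] 0.112 [12 12 10]
248 295 [ 0.5506 -0.3261  0.1296] 0.108 [13 12 11]
256 205 [ 0.5515 -0.3291  0.047 ] 0.186 [ 6  7 66]
256 211 [ 0.5516 -0.329   0.0564] 0.177 [ 6  8 72]
256 217 [ 0.5511 -0.3291  0.0635] 0.17 [ 6  7 72]
25
[... 775 characters left out ...]
5513 -0.3338  0.0615] 0.173 [ 9 10 73]
264 223 [ 0.5506 -0.3338  0.0678] 0.167 [ 6  9 79]
264 229 [ 0.5475 -0.3346  0.0688] 0.167 [ 8 10 93]
264 235 [ 0.551  -0.3332  0.0827] 0.153 [63 63 63]
264 241 [ 0.5512 -0.333   0.089 ] 0.147 [63 63 64]
264 247 [ 0.5512 -0.3328  0.0947] 0.141 [62 62 63]
264 253 [ 0.5508 -0.3328  0.0994] 0.137 [62 63 63]
264 259 [ 0.5514 -0.3325  0.1053] 0.131 [62 62 63]
264 265 [ 0.5504 -0.3327  0.1083] 0.129 [63 63 64]
264 271 [ 0.551  -0.3323  0.1136] 0.123 [62 63 63]
264 277 [ 0.5514 -0.3321  0.1181] 0.119 [14 13 13]
264 283 [ 0.5516 -0.3319  0.1222] 0.115 [12 11 11]
264 289 [ 0.5525 -0.3316  0.1269] 0.11 [13 13 12]
264 295 [ 0.5513 -0.3318  0.1287] 0.109 [12 12 10]
```

The wrist depth puts the pad ends at z≈0.079–0.081, about 11 mm above the cap, so the tips are really about 5 mm above the reported TCP rather than 19 mm below it. I'll go on down, feeling for contact.

```bash
python3 -m jog '[{"gripper":1.0,"dx":0.0,"dy":0.0,"dz":-0.003,"rx":0.0,"ry":0.0,"rz":0.0},{"gripper":1.0,"dx":0.0,"dy":0.0,"dz":-0.006,"rx":0.0,"ry":0.0,"rz":0.0},{"gripper":1.0,"dx":0.0,"dy":0.0,"dz":-0.009,"rx":0.0,"ry":0.0,"rz":0.0},{"gripper":1.0,"dx":0.0,"dy":0.0,"dz":-0.009,"rx":0.0,"ry":0.0,"rz":0.0}]'
for i in 1 2 ; do python3 -m jog '[{"gripper":1.0,"dx":0.0,"dy":0.0,"dz":-0.001,"rx":0.0,"ry":0.0,"rz":0.0},{"gripper":1.0,"dx":0.0,"dy":0.0,"dz":-0.002,"rx":0.0,"ry":0.0,"rz":0.0},{"gripper":1.0,"dx":0.0,"dy":0.0,"dz":-0.002,"rx":0.0,"ry":0.0,"rz":0.0}]' | grep -E "t:|eef|force";done
python3 - <<'E'
from h import *
c=read_camera("wrist");cap("wrist",c,"red",(.538,-.332));cap("wrist",c,"green",(.507,-.228))
E
```

```text
t: 5.3
eef_pos: [0.5389, -0.331, 0.0648]
tool_rot: [-0.086, -0.702, -0.086, 0.702]
contact_force: [0.4, 0.0, 0.9]
gripper_width: -0.001
t: 5.6
eef_pos: [0.5389, -0.331, 0.0633]
tool_rot: [-0.086, -0.702, -0.086, 0.702]
contact_force: [-0.9, 0.4, 2.5]
t: 5.9
eef_pos: [0.5389, -0.3311, 0.0611]
tool_rot: [-0.086, -0.702, -0.086, 0.702]
contact_force: [-1.7, 0.1, 3.2]
wrist red 901 uv [250.7 227. ] all-mid [ 0.5408 -0.3291  0.0603] topmean [ 0.5473 -0.327   0.0618] z90 0.063
wrist green 2431 uv [ 51.7 251.4] all-mid [ 0.5073 -0.225   0.058 ] topmean [ 0.5091 -0.2257  0.0682] z90 0.0692
```

Contact is made: red now reads 6 mm below green at about 3 N. I'll press 4.5 mm more.

```bash
python3 -m jog '[{"gripper":1.0,"dx":0.0,"dy":0.0,"dz":-0.0015,"rx":0.0,"ry":0.0,"rz":0.0},{"gripper":1.0,"dx":0.0,"dy":0.0,"dz":-0.003,"rx":0.0,"ry":0.0,"rz":0.0},{"gripper":1.0,"dx":0.0,"dy":0.0,"dz":-0.0045,"rx":0.0,"ry":0.0,"rz":0.0},{"gripper":1.0,"dx":0.0,"dy":0.0,"dz":-0.0045,"rx":0.0,"ry":0.0,"rz":0.0}]'
python3 - <<'E'
from h import *
c=read_camera("wrist");cap("wrist",c,"red",(.538,-.332));cap("wrist",c,"green",(.507,-.228))
E
python3 -m jog '[{"gripper":1.0,"dx":0.0,"dy":0.0,"dz":0.01,"rx":0.0,"ry":0.0,"rz":0.0},{"gripper":1.0,"dx":0.0,"dy":0.0,"dz":0.04,"rx":0.0,"ry":0.0,"rz":0.0},{"gripper":1.0,"dx":0.0,"dy":0.0,"dz":0.08,"rx":0.0,"ry":0.0,"rz":0.0},{"gripper":1.0,"dx":0.0,"dy":0.0,"dz":0.1,"rx":0.0,"ry":0.0,"rz":0.0},{"gripper":1.0,"dx":0.0,"dy":0.0,"dz":0.1,"rx":0.0,"ry":0.0,"rz":0.0}]'
python3 - <<'E'
from h import *
c=read_camera("wrist");cap("wrist",c,"red",(.538,-.332));cap("wrist",c,"green",(.507,-.228));
E
```

```text
t: 6.35
eef_pos: [0.5389, -0.331, 0.0565]
tool_rot: [-0.086, -0.702, -0.086, 0.702]
contact_force: [-2.1, 0.7, 3.2]
gripper_width: -0.001
wrist red 762 uv [250.3 228.8] all-mid [ 0.5407 -0.3291  0.0577] topmean [ 0.5473 -0.3269  0.0571] z90 0.0584
wrist green 2581 uv [ 46. 256.] all-mid [ 0.5076 -0.225   0.0578] topmean [ 0.5092 -0.2257  0.0682] z90 0.0692
t: 6.9
eef_pos: [0.5412, -0.3323, 0.161]
tool_rot: [0.087, 0.704, 0.084, -0.7]
contact_force: [1.1, -0.2, 0.5]
gripper_width: -0.0
wrist red 736 uv [250.3 185. ] all-mid [ 0.5366 -0.3301  0.0516] topmean [ 0.5402 -0.33    0.0578] z90 0.0587
wrist green 812 uv [122.2 193.8] all-mid [ 0.5077 -0.225   0.0593] topmean [ 0.5083 -0.2254  0.0684] z90 0.0693
```

Red is pressed about 10.6 mm and stays in; green is untouched. From this, tip z ≈ TCP + 1 mm. Next I'll travel to above yellow.

```bash
python3 -m jog '[{"gripper":1.0,"dx":-0.002,"dy":0.02,"dz":0.01,"rx":0.0,"ry":0.0,"rz":0.0},{"gripper":1.0,"dx":-0.006,"dy":0.06,"dz":0.03,"rx":0.0,"ry":0.0,"rz":0.0},{"gripper":1.0,"dx":-0.011,"dy":0.105,"dz":0.03,"rx":0.0,"ry":0.0,"rz":0.0},{"gripper":1.0,"dx":-0.016,"dy":0.15,"dz":0.03,"rx":0.0,"ry":0.0,"rz":0.0},{"gripper":1.0,"dx":-0.021,"dy":0.195,"dz":0.03,"rx":0.0,"ry":0.0,"rz":0.0},{"gripper":1.0,"dx":-0.026,"dy":0.24,"dz":0.03,"rx":0.0,"ry":0.0,"rz":0.0},{"gripper":1.0,"dx":-0.031,"dy":0.285,"dz":0.03,"rx":0.0,"ry":0.0,"rz":0.0},{"gripper":1.0,"dx":-0.036,"dy":0.33,"dz":0.03,"rx":0.0,"ry":0.0,"rz":0.0},{"gripper":1.0,"dx":-0.04,"dy":0.375,"dz":0.03,"rx":0.0,"ry":0.0,"rz":0.0},{"gripper":1.0,"dx":-0.045,"dy":0.42,"dz":0.03,"rx":0.0,"ry":0.0,"rz":0.0}]'
python3 -m jog '[{"gripper":1.0,"dx":-0.005,"dy":0.045,"dz":0.0,"rx":0.0,"ry":0.0,"rz":0.0},{"gripper":1.0,"dx":-0.01,"dy":0.09,"dz":0.0,"rx":0.0,"ry":0.0,"rz":0.0},{"gripper":1.0,"dx":-0.015,"dy":0.135,"dz":0.0,"rx":0.0,"ry":0.0,"rz":0.0},{"gripper":1.0,"dx":-0.02,"dy":0.18,"dz":0.0,"rx":0.0,"ry":0.0,"rz":0.0},{"gripper":1.0,"dx":-0.023,"dy":0.215,"dz":0.0,"rx":0.0,"ry":0.0,"rz":0.0},{"gripper":1.0,"dx":-0.025,"dy":0.236,"dz":0.0,"rx":0.0,"ry":0.0,"rz":0.0},{"gripper":1.0,"dx":-0.025,"dy":0.236,"dz":0.0,"rx":0.0,"ry":0.0,"rz":0.0},{"gripper":1.0,"dx":-0.025,"dy":0.236,"dz":0.0,"rx":0.0,"ry":0.0,"rz":0.0}]'
python3 - <<'E'
from h import *
c=read_camera("wrist");cap("wrist",c,"yellow",(.469,.3245));o=get_obs();print(o["eef_pos"],o["q"])
cv2.imwrite("pics/w5.png",c["pixels"])
E
```

```text
t: 7.95
eef_pos: [0.4921, 0.0913, 0.186]
tool_rot: [-0.086, -0.701, -0.086, 0.702]
contact_force: [0.9, 0.1, -0.9]
gripper_width: -0.005
t: 8.75
eef_pos: [0.4676, 0.3248, 0.1858]
tool_rot: [-0.087, -0.701, -0.086, 0.702]
contact_force: [-0.1, -0.0, -0.1]
gripper_width: -0.004
wrist yellow 804 uv [252.  175.6] all-mid [0.4656 0.3276 0.0654] topmean [0.4716 0.3275 0.0784] z90 0.0794
[0.46822686 0.32381545 0.18589212] [-0.3884533   0.38424829 -0.41105833  1.8337346   0.1839294   0.96315066
 -2.20578017]
```

View pics/w5.png

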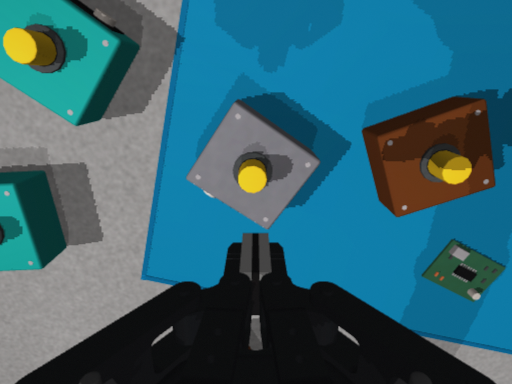

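Wrist view: the grey box with its yellow cap at (252,176) is straight below, with turquoise to the left and brown to the right. I'll shift by 2 mm, descend and press.

```bash
python3 -m jog '[{"gripper":1.0,"dx":0.002,"dy":0.002,"dz":-0.03,"rx":0.0,"ry":0.0,"rz":0.0},{"gripper":1.0,"dx":0.002,"dy":0.002,"dz":-0.065,"rx":0.0,"ry":0.0,"rz":0.0},{"gripper":1.0,"dx":0.002,"dy":0.002,"dz":-0.09,"rx":0.0,"ry":0.0,"rz":0.0},{"gripper":1.0,"dx":0.002,"dy":0.002,"dz":-0.1,"rx":0.0,"ry":0.0,"rz":0.0},{"gripper":1.0,"dx":0.002,"dy":0.002,"dz":-0.104,"rx":0.0,"ry":0.0,"rz":0.0},{"gripper":1.0,"dx":0.002,"dy":0.002,"dz":-0.104,"rx":0.0,"ry":0.0,"rz":0.0}]'
python3 -m jog '[{"gripper":1.0,"dx":0.0,"dy":0.0,"dz":-0.002,"rx":0.0,"ry":0.0,"rz":0.0},{"gripper":1.0,"dx":0.0,"dy":0.0,"dz":-0.004,"rx":0.0,"ry":0.0,"rz":0.0},{"gripper":1.0,"dx":0.0,"dy":0.0,"dz":-0.006,"rx":0.0,"ry":0.0,"rz":0.0},{"gripper":1.0,"dx":0.0,"dy":0.0,"dz":-0.0075,"rx":0.0,"ry":0.0,"rz":0.0},{"gripper":1.0,"dx":0.0,"dy":0.0,"dz":-0.009,"rx":0.0,"ry":0.0,"rz":0.0},{"gripper":1.0,"dx":0.0,"dy":0.0,"dz":-0.0105,"rx":0.0,"ry":0.0,"rz":0.0},{"gripper":1.0,"dx":0.0,"dy":0.0,"dz":-0.0105,"rx":0.0,"ry":0.0,"rz":0.0}]'
python3 - <<'E'
from h import *
c=read_camera("wrist");cap("wrist",c,"yellow",(.471,.327))
E
```

```text
t: 9.4
eef_pos: [0.4713, 0.3265, 0.0831]
tool_rot: [0.086, 0.702, 0.086, -0.702]
contact_force: [0.5, -0.4, -0.1]
gripper_width: 0.002
t: 10.1
eef_pos: [0.4713, 0.3272, 0.0723]
tool_rot: [0.086, 0.702, 0.086, -0.702]
contact_force: [1.4, 1.1, 2.0]
gripper_width: 0.001
wrist yellow 887 uv [251.8 227.4] all-mid [0.4718 0.3283 0.0713] topmean [0.4794 0.3305 0.0731] z90 0.0742
```

Yellow is 5 mm in; I'll press 5 mm more, then retreat and check.

```bash
python3 -m jog '[{"gripper":1.0,"dx":0.0,"dy":0.0,"dz":-0.0015,"rx":0.0,"ry":0.0,"rz":0.0},{"gripper":1.0,"dx":0.0,"dy":0.0,"dz":-0.003,"rx":0.0,"ry":0.0,"rz":0.0},{"gripper":1.0,"dx":0.0,"dy":0.0,"dz":-0.0045,"rx":0.0,"ry":0.0,"rz":0.0},{"gripper":1.0,"dx":0.0,"dy":0.0,"dz":-0.0055,"rx":0.0,"ry":0.0,"rz":0.0},{"gripper":1.0,"dx":0.0,"dy":0.0,"dz":-0.0055,"rx":0.0,"ry":0.0,"rz":0.0}]'
python3 -m jog '[{"gripper":1.0,"dx":0.0,"dy":0.0,"dz":0.01,"rx":0.0,"ry":0.0,"rz":0.0},{"gripper":1.0,"dx":0.0,"dy":0.0,"dz":0.04,"rx":0.0,"ry":0.0,"rz":0.0},{"gripper":1.0,"dx":0.0,"dy":0.0,"dz":0.08,"rx":0.0,"ry":0.0,"rz":0.0},{"gripper":1.0,"dx":0.0,"dy":0.0,"dz":0.115,"rx":0.0,"ry":0.0,"rz":0.0},{"gripper":1.0,"dx":0.0,"dy":0.0,"dz":0.12,"rx":0.0,"ry":0.0,"rz":0.0},{"gripper":1.0,"dx":0.0,"dy":0.0,"dz":0.12,"rx":0.0,"ry":0.0,"rz":0.0}]'
python3 - <<'E'
from h import *
c=read_camera("wrist");cap("wrist",c,"yellow",(.469,.3245))
E
```

```text
t: 10.65
eef_pos: [0.4713, 0.3272, 0.0667]
tool_rot: [0.086, 0.702, 0.086, -0.702]
contact_force: [1.9, -0.1, 2.3]
gripper_width: -0.001
t: 11.25
eef_pos: [0.471, 0.3271, 0.1879]
tool_rot: [0.086, 0.702, 0.086, -0.701]
contact_force: [-0.9, 0.5, -0.9]
gripper_width: -0.004
wrist yellow 681 uv [253.7 177.6] all-mid [0.468  0.327  0.0618] topmean [0.4716 0.3276 0.0681] z90 0.069
```

Yellow is pressed 10.4 mm and its position hasn't changed. Now on to blue.

```bash
python3 -m jog '[{"gripper":1.0,"dx":0.005,"dy":-0.02,"dz":0.0,"rx":0.0,"ry":0.0,"rz":0.0},{"gripper":1.0,"dx":0.014,"dy":-0.06,"dz":0.0,"rx":0.0,"ry":0.0,"rz":0.0},{"gripper":1.0,"dx":0.024,"dy":-0.105,"dz":0.0,"rx":0.0,"ry":0.0,"rz":0.0},{"gripper":1.0,"dx":0.034,"dy":-0.15,"dz":0.0,"rx":0.0,"ry":0.0,"rz":0.0},{"gripper":1.0,"dx":0.045,"dy":-0.195,"dz":0.0,"rx":0.0,"ry":0.0,"rz":0.0},{"gripper":1.0,"dx":0.055,"dy":-0.24,"dz":0.0,"rx":0.0,"ry":0.0,"rz":0.0},{"gripper":1.0,"dx":0.065,"dy":-0.285,"dz":0.0,"rx":0.0,"ry":0.0,"rz":0.0},{"gripper":1.0,"dx":0.075,"dy":-0.33,"dz":0.0,"rx":0.0,"ry":0.0,"rz":0.0},{"gripper":1.0,"dx":0.086,"dy":-0.375,"dz":0.0,"rx":0.0,"ry":0.0,"rz":0.0},{"gripper":1.0,"dx":0.086,"dy":-0.375,"dz":0.0,"rx":0.0,"ry":0.0,"rz":0.0}]'
python3 -m jog '[{"gripper":1.0,"dx":0.0,"dy":0.0,"dz":0.0,"rx":0.0,"ry":0.0,"rz":0.0},{"gripper":1.0,"dx":0.0,"dy":0.0,"dz":0.0,"rx":0.0,"ry":0.0,"rz":0.0}]'
python3 - <<'E'
from h import *
c=read_camera("wrist");cap("wrist",c,"blue",(.557,-.048),.02)
E
```

```text
t: 12.3
eef_pos: [0.5561, -0.0566, 0.1845]
tool_rot: [-0.083, -0.701, -0.081, 0.704]
contact_force: [-0.2, 0.3, -0.5]
gripper_width: -0.002
t: 12.5
eef_pos: [0.5559, -0.0466, 0.1855]
tool_rot: [-0.086, -0.701, -0.087, 0.703]
contact_force: [0.0, 0.1, -0.4]
gripper_width: -0.003
wrist blue 861 uv [254.5 179.9] all-mid [ 0.5563 -0.0474  0.0751] topmean [ 0.5595 -0.0458  0.0884] z90 0.0893
```

```bash
python3 -m jog '[{"gripper":1.0,"dx":0.001,"dy":0.001,"dz":-0.03,"rx":0.0,"ry":0.0,"rz":0.0},{"gripper":1.0,"dx":0.001,"dy":0.001,"dz":-0.065,"rx":0.0,"ry":0.0,"rz":0.0},{"gripper":1.0,"dx":0.001,"dy":0.001,"dz":-0.085,"rx":0.0,"ry":0.0,"rz":0.0},{"gripper":1.0,"dx":0.001,"dy":0.001,"dz":-0.094,"rx":0.0,"ry":0.0,"rz":0.0},{"gripper":1.0,"dx":0.001,"dy":0.001,"dz":-0.094,"rx":0.0,"ry":0.0,"rz":0.0},{"gripper":1.0,"dx":0.001,"dy":0.001,"dz":-0.094,"rx":0.0,"ry":0.0,"rz":0.0}]'
python3 -m jog '[{"gripper":1.0,"dx":0.0,"dy":0.0,"dz":-0.002,"rx":0.0,"ry":0.0,"rz":0.0},{"gripper":1.0,"dx":0.0,"dy":0.0,"dz":-0.004,"rx":0.0,"ry":0.0,"rz":0.0},{"gripper":1.0,"dx":0.0,"dy":0.0,"dz":-0.006,"rx":0.0,"ry":0.0,"rz":0.0},{"gripper":1.0,"dx":0.0,"dy":0.0,"dz":-0.008,"rx":0.0,"ry":0.0,"rz":0.0},{"gripper":1.0,"dx":0.0,"dy":0.0,"dz":-0.0095,"rx":0.0,"ry":0.0,"rz":0.0},{"gripper":1.0,"dx":0.0,"dy":0.0,"dz":-0.011,"rx":0.0,"ry":0.0,"rz":0.0},{"gripper":1.0,"dx":0.0,"dy":0.0,"dz":-0.011,"rx":0.0,"ry":0.0,"rz":0.0}]'
python3 - <<'E'
from h import *
c=read_camera("wrist");cap("wrist",c,"blue",(.557,-.048),.02)
E
```

```text
t: 13.15
eef_pos: [0.5586, -0.0463, 0.0936]
tool_rot: [0.086, 0.702, 0.086, -0.701]
contact_force: [0.3, -0.1, 0.3]
gripper_width: 0.001
t: 13.85
eef_pos: [0.5583, -0.0471, 0.0818]
tool_rot: [0.086, 0.702, 0.086, -0.702]
contact_force: [1.1, 0.0, 3.1]
gripper_width: -0.001
wrist blue 951 uv [250.5 226.7] all-mid [ 0.5581 -0.0452  0.0803] topmean [ 0.5667 -0.0429  0.0825] z90 0.0836
```

```bash
python3 -m jog '[{"gripper":1.0,"dx":0.0,"dy":0.0,"dz":-0.0015,"rx":0.0,"ry":0.0,"rz":0.0},{"gripper":1.0,"dx":0.0,"dy":0.0,"dz":-0.003,"rx":0.0,"ry":0.0,"rz":0.0},{"gripper":1.0,"dx":0.0,"dy":0.0,"dz":-0.005,"rx":0.0,"ry":0.0,"rz":0.0},{"gripper":1.0,"dx":0.0,"dy":0.0,"dz":-0.005,"rx":0.0,"ry":0.0,"rz":0.0}]'
python3 -m jog '[{"gripper":1.0,"dx":0.0,"dy":0.0,"dz":0.01,"rx":0.0,"ry":0.0,"rz":0.0},{"gripper":1.0,"dx":0.0,"dy":0.0,"dz":0.04,"rx":0.0,"ry":0.0,"rz":0.0},{"gripper":1.0,"dx":0.0,"dy":0.0,"dz":0.08,"rx":0.0,"ry":0.0,"rz":0.0},{"gripper":1.0,"dx":0.0,"dy":0.0,"dz":0.115,"rx":0.0,"ry":0.0,"rz":0.0},{"gripper":1.0,"dx":0.0,"dy":0.0,"dz":0.12,"rx":0.0,"ry":0.0,"rz":0.0},{"gripper":1.0,"dx":0.0,"dy":0.0,"dz":0.12,"rx":0.0,"ry":0.0,"rz":0.0}]'
python3 - <<'E'
from h import *
c=read_camera("wrist");cap("wrist",c,"blue",(.557,-.048),.02)
for n in("scene","side"):
    c=read_camera(n)
    for k,xy in dict(red=(.54,-.332),green=(.51,-.235),blue=(.555,-.05),yellow=(.467,.322)).items(): cap(n,c,k,xy)
    cv2.imwrite(f"pics/end_{n}.png",cv2.resize(c["pixels"],(800,600)))
print(get_obs()["t"])
E
```

```text
t: 14.3
eef_pos: [0.5583, -0.0471, 0.0766]
tool_rot: [0.086, 0.702, 0.086, -0.702]
contact_force: [1.3, -0.4, 2.5]
gripper_width: -0.002
t: 14.9
eef_pos: [0.5582, -0.047, 0.198]
tool_rot: [0.086, 0.703, 0.086, -0.701]
contact_force: [-1.3, -0.2, -0.9]
gripper_width: -0.001
wrist blue 676 uv [253.2 176.6] all-mid [ 0.5562 -0.0465  0.0718] topmean [ 0.5596 -0.046   0.0779] z90 0.079
scene red 45 uv [196.4 285.1] all-mid [ 0.5407 -0.3333  0.0553] topmean [ 0.5407 -0.3334  0.0602] z90 0.0623
scene green 40 uv [211.2 258.4] all-mid [ 0.5094 -0.2289  0.0611] topmean [ 0.5093 -0.2288  0.0695] z90 0.0711
scene blue 59 uv [255.6 230.8] all-mid [ 0.5557 -0.0435  0.0751] topmean [ 0.5581 -0.049   0.0791] z90 0.0808
scene yellow 32 uv [297.5 163.5] all-mid [0.4712 0.3228 0.0618] topmean [0.4716 0.3223 0.0682] z90 0.0702
side red 106 uv [344.5 305.4] all-mid [ 0.5366 -0.3297  0.0508] topmean [ 0.5368 -0.3309  0.056 ] z90 0.0578
side green 94 uv [313.  274.3] all-mid [ 0.5044 -0.2269  0.0573] topmean [ 0.5039 -0.2274  0.0665] z90 0.0682
side blue 68 uv [302.4 219.6] all-mid [ 0.5614 -0.0411  0.0692] topmean [ 0.556  -0.0473  0.0764] z90 0.0782
side yellow 39 uv [237.  160.6] all-mid [0.4683 0.3246 0.0604] topmean [0.469  0.3241 0.066 ] z90 0.0675
15.05
```

View pics/end_side.png

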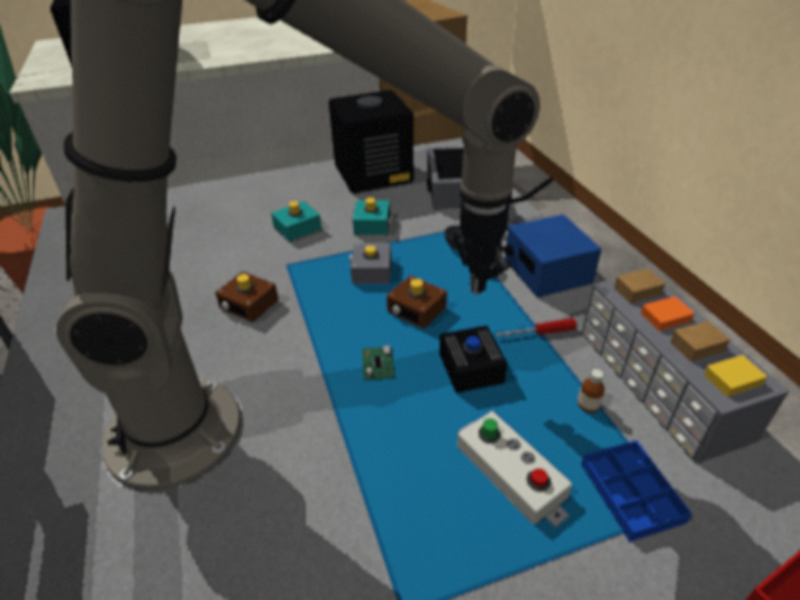

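The side view shows red (540,478), yellow (371,252) and blue (473,343) in. Green (489,430) is out, nothing has moved and the tool is clear.

```bash
python3 -c "
from station import *
hand_in();print(get_obs()['t'])"
```

```text
the job is handed in; nothing more can be done
the job is handed in; nothing more can be done
```

I pressed red, then yellow, then blue with the shut fingertips, and handed the job in at about 15 s of the 51 s allowed.

**Final checks:** wrist depth from close by put each key about 10.3–10.6 mm in, where on is 6 mm and the stop is 20 mm. The scene and side cameras gave 8–11 mm. Green still reads fully out, and the highest vertical force I read was about 3 N. The boxes and bystanders looked unmoved, and the tool ended well clear.

**Problems on the way:**
- **Refused move:** the first move command was rejected because I left out the turn values; nothing moved.
- **Fingertip length:** the stated 19 mm from TCP to tips did not hold with the fingers shut. Contact came with the tips about level with the reported TCP, so I pressed by camera depth and felt for contact.
- **Force readings:** they were somewhat below the key resistance you listed, so I went by depth rather than force.

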